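# Tap a bearing cup into the soap cutter's carriage and release the carriage catch

### The arm

A 6-joint arm with a two-finger parallel gripper is mounted at the origin on the work surface. World frame = base frame: x ahead of the robot, y to its left, z up, the work surface at z = 0. Lengths are in m, angles in rad, forces in N, time in s.
With the tool pointing down it reaches from about 0.275 to 1 m from the base axis. Payload 8.4 kg.
Tool frame: the origin (TCP) lies on the centre line of the jaws, within the pads' length; the fingertips stand 17 mm ahead of it and the grasp point (between the pads) lies 2 mm behind it (bot.tcp_to_tips is the z of the fingertips in the tool frame, in m); z points along the fingers, y is the line along which they close (so a half turn about z gives the same grasp; the last joint's range is limited). The gripper opens to 85 mm and grips with 20 to 120 N. Pads are 22 mm wide; open, the fingers measure 114 mm over their backs; the gripper's body (76 mm by 85 mm) begins 54 mm behind the grasp point. The pads swing forward as they close: fully open they stand 13 mm farther back than shut.
Start: joints at [-1.161, 0.353, 1.633, -0, 1.155, -0.002], TCP at [0.25, -0.573, 0.248] pointing down, gripper open.
Joint ranges: [-2.63, 2.63], [-0.92, 2.1], [0.06, 2.66], [-1.3, 4.44], [0, 2.69], [-3.02, 3.02]. Speed limits (rad/s): [2.22, 2.22, 2.79, 3.14, 3.14, 3.14].

### API

Orientations are given as a unit quaternion [x, y, z, w].
In Python, from workcell import bot, hand, kinematics, get_obs, vision, hand_in gives the robot as it stands. The module is installed in compiled form; this text tells all that it offers. Calls block until the motion is done:
- bot.reach(position, orientation): joint-space move of the TCP to a pose.
- bot.servo_line(position, ori=None, velocity=0.15): straight line of the TCP; ori=None keeps the orientation; velocity is the mean speed in m/s.
- bot.goto_joints(angles): joint-space move.
- hand.move_gripper(opening, strength=None): finger opening in m; strength is the grip in N (None keeps the last); returns when the fingers have stopped.
- bot.dwell(seconds).
- kinematics.solve_ik(position, orientation): joint angles nearest the present ones, or None.
- get_obs(): the state.
- vision.read_camera(name): name is "side" or "top"; returns a dict with "frame" (400x640x3 uint8, red, green, blue), "intrinsics" (3x3 intrinsics, pixels), "dist" ([k1, k2, p1, p2, k3] as OpenCV has them; the pictures are not rectified), "view" (4x4, takes a point from world to camera coordinates). Camera axes: x right, y down, z forward; pixel columns grow to the right and rows downward; lengths in m; the calibration is good to about 2 mm. A picture is of the moment at which its call begins. There is no depth.
A pose or a line that the arm cannot do raises bot.IKError and nothing moves.
- hand_in(): hands the job in; it is judged then, once.
The state is a dict: "time_s": time; "joint_pos": joint angles; "joint_vel": joint speeds; "joint_efforts": joint torques, N m; "position": TCP position; "orientation": TCP orientation; "wrist_force": force on the tool from outside, world axes, zero at the start; "ft_torque": the same for the moment, N m; "gripper_width": finger opening in m; "grip_force": force on a finger pad.
Only numpy, scipy, OpenCV 4.12 (cv2) and the standard library are available. Lean on these libraries where they do the work, as an engineer would, in place of code of your own. Each camera call takes 0.05 s, during which the arm holds its last target. There are 200 camera calls.

### The job

Fit the brass bearing cup to the blue carriage of the soap cutter: stand it skirt-down in the bore and let go, then with the orange-handled drift tap it down a little at a time, alternately around its flange so that it never cocks, until the flange sits fully home on the carriage (drive it with the drift, not with the gripper). Then poke the drift's nose down the hole in the wooden catch housing to trip the spring catch, so that the carriage springs out to its stop, and stand the drift back in its holder and let go. Leave the soap and the jar where they are.

Things in the scene. Friction and masses are not known exactly. Their poses are not given: they have to be found in the camera images.
- cup_mid (a point): Brass bearing cup, loose, on the table, skirt down; the point is its centre, half-way up its 22 mm; z along its axis to the flange. Round skirt 44 mm across, 16 mm long, its lowest 4 mm tapered; above it a flange 58 mm across, 6 mm thick, its underside 5 and its top 11 mm above this point. A 32 mm hole goes right through: the flange's top is a flat ring from 16 to 29 mm radius. 160 g.
- bore (a point): Centre of the mouth of the 45.5 mm bore in the level top face of the blue carriage block (80 x 80 x 50 mm); 68 mm above the table; z up, x and y along the block's sides; moves with the carriage. Cup home: flange's underside on the face, flange's top 6 mm above it, cup's centre 5 mm below it.
- shoes (a point): Point on the bore's axis 6 mm below bore, where the cup's skirt comes to rest on four stiff brass grip shoes; the flange's top is then 16 mm, the cup's centre 5 mm above the face. Each shoe yields at about 6 N and stays where pushed, 10 mm down to home. A push on one side of the flange sinks that side only: keep the sides within about 3 mm, as a 10 degree tilt counts as cocked.
- carriage (a joint): Travel of the carriage along the bed in the direction of bore's +y, in m: about 0 to 0.001 while held by the catch, 0.04 at its stop. A spring drives it out by itself (in about half a second) when the catch is tripped.
- catch_hole (a point): Mouth centre of a 16 mm vertical hole in the level top (56 x 56 mm, 68 mm above the table) of the wooden catch housing on the same plywood bed, 100 mm from the bore on the carriage's -y side; axes as bore. 22 mm down is the red pad of the spring catch: pushed 8 mm further (30 mm below the mouth, about 6 N) it lets go; it can go 14 mm in all.
- drift_mid (a point): Drift, loose, upright, nose down in its holder; the point is its centre, half-way up its 100 mm; z along it to the handle. Lower 45 mm: round steel nose, 10 mm across, its flat end 50 mm below this point. Upper 55 mm: orange square handle, 22 x 22 mm, sides along its x and y, from 5 mm below to 50 mm above this point. 110 g.
- socket (a point): Centre of the mouth of the 14 mm vertical through hole in the top of the dark wooden drift holder (64 x 64 x 50 mm, fixed on a 90 mm plywood foot); the mouth is 50 mm above the table, z up. With the drift in it the shoulder of the handle rests on the top and the drift's centre is 5 mm above this point.
- soap_loaf: Green and purple soap loaf, 90 x 220 x 70 mm, loose, heavy; origin under its centre. Leave alone.
- soap_bar: Cream soap bar, 60 x 90 x 30 mm, loose; origin under its centre. Leave alone.
- jar: Small amber jar, 52 mm wide, 55 mm high, loose; origin under its centre. Leave alone.
There are look-alikes about, which are no part of the job. There is more than one size of the part that bears drift_mid; the job needs the smaller. What is shaped like the part that bears socket but red is not meant.

How it is judged:
By the outcome, as a careful person would: the job done as asked, in the order asked, and still so for the second after the job is handed in, with the robot touching nothing.
It also fails if it takes over 72 s, if anything falls off the work surface, if the arm or the gripper's body presses on something with over 40 N, if the wrist force passes 120 N, or if a joint passes its speed limit or range.

## Working session

There is one attempt and no reset: what is moved stays moved. The work goes in short steps, each a Python script; the robot and the scene stay as the last script left them, time stands still between calls to the robot, and variables do not carry over. Pictures are saved under pics/ and viewed, at most 10 in all, crops included, and the job is handed in when it is done.

```bash
mkdir -p pics; ls
cat > h.py <<'E'
import numpy as np, cv2
from workcell import bot, hand, kinematics, get_obs, vision, hand_in
def snap(n, name=None):
    d=vision.read_camera(n); 
    if name: cv2.imwrite('pics/'+name, d['frame'][:,:,::-1])
    return d
def ray(d,uv):
    p=cv2.undistortPoints(np.array([[uv]],float),np.array(d['intrinsics']),np.array(d['dist']))[0,0]
    V=np.array(d['view']); R=V[:3,:3]; c=-R.T@V[:3,3]
    return c, R.T@np.array([p[0],p[1],1.])
def onz(d,uv,z):
    c,r=ray(d,uv); return c+r*(z-c[2])/r[2]
def proj(d,P):
    V=np.array(d['view']); rv=cv2.Rodrigues(V[:3,:3])[0]
    return cv2.projectPoints(np.array(P,float).reshape(-1,3),rv,V[:3,3],np.array(d['intrinsics']),np.array(d['dist']))[0][:,0]
E
python3 - <<'E'
from h import *
for n in ('top','side'):
    d=snap(n,n+'1.png'); V=np.array(d['view']); print(n,np.round(-V[:3,:3].T@V[:3,3],3), np.round(V[2,:3],2), d['intrinsics'][0][0])
    np.savez(n+'1.npz',**d)
print(get_obs())
E
```

```text
pics
top [0.43 0.02 1.35] [ 0.1  -0.   -0.99] 520.5475113065708
side [0.233 0.698 0.643] [ 0.34 -0.73 -0.59] 442.41815743950025
{'time_s': 0.1, 'joint_pos': array([-1.16139890e+00,  3.53567916e-01,  1.63400731e+00,  9.77878631e-06,
        1.15516611e+00, -2.40269282e-03]), 'joint_vel': array([-0.00136103, -0.00249898, -0.00094975,  0.00089685,  0.00101935,
       -0.00014467]), 'joint_efforts': array([ 6.39451573e-04, -6.06357908e+01, -3.42822289e+01,  2.09257405e-04,
        4.02444901e-03,  4.72073725e-05]), 'position': array([ 0.25001836, -0.57241641,  0.24766603]), 'orientation': array([ 9.78877608e-01,  2.04446322e-01, -1.11692040e-04, -5.63393044e-04]), 'wrist_force': array([-0.52290198,  0.27140294, -0.05025973]), 'ft_torque': array([-0.06710224, -0.00869503, -0.05826511]), 'grip_force': 0.0, 'gripper_width': 0.0850552863024547}
```

View pics/top1.png

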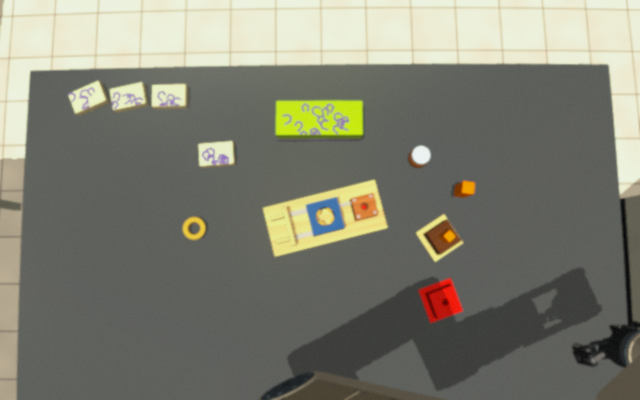

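View pics/side1.png

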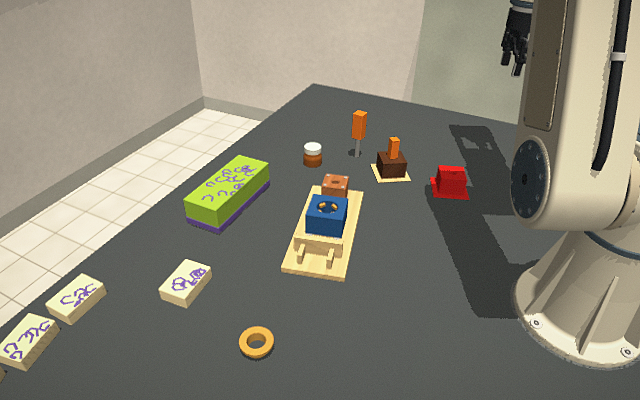

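The top view shows the cup at (194,228), carriage at (325,216), catch housing at (365,207), the small drift in the brown holder at (449,237), the larger look-alike at (465,188) and the red decoy holder at (441,300).

Run:
```python
from h import *
t=dict(np.load('top1.npz')); s=dict(np.load('side1.npz'))
def crop(d,x,y,w,h,k): return cv2.resize(d['frame'][y:y+h,x:x+w,::-1],None,fx=k,fy=k,interpolation=cv2.INTER_CUBIC)
a=crop(t,300,175,100,70,4); b=crop(t,415,175,70,70,4); c=crop(s,285,165,100,70,4); e=crop(s,345,100,70,85,4)[:280]
cv2.imwrite('pics/c1.png',np.vstack([np.hstack([a,b]),np.hstack([c,e])]))
def comp(d,lo,hi,box):
    x,y,w,h=box; m=cv2.inRange(cv2.cvtColor(d['frame'],cv2.COLOR_RGB2HSV),lo,hi); z=np.zeros_like(m); z[y:y+h,x:x+w]=m[y:y+h,x:x+w]
    n,l,st,ce=cv2.connectedComponentsWithStats(z); i=1+st[1:,4].argmax(); return (l==i).astype(np.uint8),st[i],ce[i]
for n,lo,hi,box,zz in (('cup',(10,120,90),(35,255,255),(170,205,50,50),.022),('blue',(100,120,40),(125,255,255),(295,185,60,60),.068),('small',(8,200,180),(20,255,255),(430,220,40,40),.105),('house',(3,100,60),(14,255,255),(345,185,45,45),.068)):
    m,st,ce=comp(t,lo,hi,box); cs=max(cv2.findContours(m,0,1)[0],key=cv2.contourArea)
    r=cv2.minAreaRect(cs); P=[onz(t,q,zz)[:2] for q in cv2.boxPoints(r)]
    print(n,st,ce,np.round(onz(t,r[0],zz),4),'size',np.round([np.linalg.norm(P[0]-P[1]),np.linalg.norm(P[1]-P[2])],4),'edge ang',np.round(np.degrees([np.arctan2(*(P[1]-P[0])[::-1]),np.arctan2(*(P[2]-P[1])[::-1])]),1))
```

```text
cup [182 217  24  23 347] [193.70028818 227.82997118] [0.5059 0.3292 0.022 ] size [0.0595 0.0564] edge ang [ -90.6 -179.5]
blue [308 199  35  36 568] [325.05809859 216.125     ] [ 0.5295 -0.0068  0.068 ] size [0.074  0.0745] edge ang [ -76.5 -166.9]
small [444 230  12  12  76] [449.18421053 235.5       ] [ 0.4764 -0.3034  0.105 ] size [0.0224 0.0219] edge ang [ -46.6 -136.1]
house [351 194  26  26 437] [363.67276888 206.53546911] [ 0.552  -0.1034  0.068 ] size [0.055 0.053] edge ang [ -76.5 -167.3]
```

View pics/c1.png

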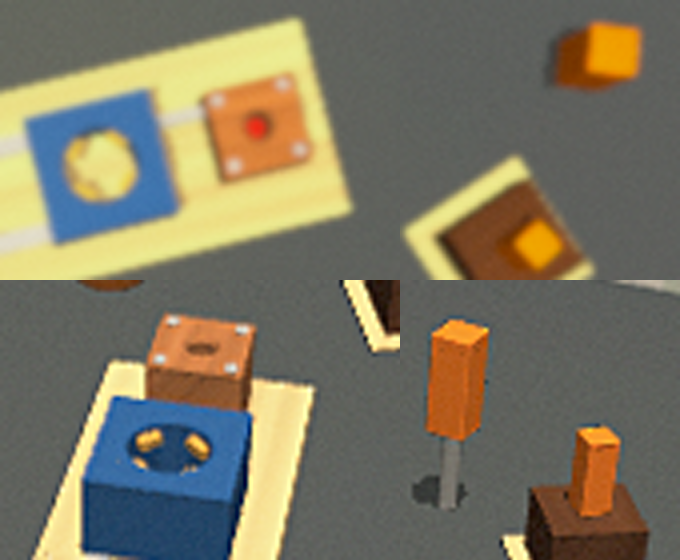

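The crops confirm it: the bore is at (325,216) with shoes on the block's diagonals, the catch hole with its red pad is at (364,206), and the small drift is in the brown holder while the tall one stands free. Next I measure the holes in both views.

```bash
cat >> h.py <<'E'
def up(d,box,k=6):
    x,y,w,h=box; im=cv2.resize(d['frame'][y:y+h,x:x+w],None,fx=k,fy=k,interpolation=cv2.INTER_CUBIC)
    return cv2.cvtColor(im,cv2.COLOR_RGB2HSV)
def toplane(d,c,box,z,k=6):
    return np.array([onz(d,((p[0]+.5)/k-.5+box[0],(p[1]+.5)/k-.5+box[1]),z)[:2] for p in c.reshape(-1,2)])
def circ(P):
    from scipy.optimize import least_squares
    r=least_squares(lambda q:np.hypot(P[:,0]-q[0],P[:,1]-q[1])-q[2],[*P.mean(0),.02],loss='soft_l1',f_scale=.001)
    return np.round(r.x,4), round(float(np.std(r.fun)),4)
def bigs(m,mode=cv2.RETR_CCOMP):
    cs,hi=cv2.findContours(m,mode,cv2.CHAIN_APPROX_NONE); return cs,hi[0]
E
python3 - <<'E'
from h import *
t=dict(np.load('top1.npz')); s=dict(np.load('side1.npz'))
for nm,d,box in (('top',t,(295,185,60,60)),('side',s,(295,185,65,60))):
    m=cv2.inRange(up(d,box),(100,110,40),(125,255,255)); cs,hi=bigs(m)
    for c,h in zip(cs,hi):
        if h[3]>=0 and cv2.contourArea(c)>1000: print(nm,'bore',circ(toplane(d,c,box,.068)))
    if nm=='side':
        g=up(d,box); 
for nm,d,box in (('top',t,(354,196,20,20)),('side',s,(322,175,26,13))):
    g=up(d,box); v=g[:,:,2]; 
    if nm=='top':
        m=((v<165)|((g[:,:,0]<5)&(g[:,:,1]>200))).astype(np.uint8)
    else: m=(v<120).astype(np.uint8)
    print(nm, np.percentile(v,[1,10,50,90]))
    for c in bigs(m)[0]:
        if cv2.contourArea(c)>400: print(nm,'hole',cv2.contourArea(c)/36,circ(toplane(d,c,box,.068)))
for nm,d,box in (('top',t,(175,210,40,40)),('side',s,(230,315,55,55))):
    m=cv2.inRange(up(d,box),(10,120,60),(35,255,255)); cs,hi=bigs(m)
    for c,h in zip(cs,hi):
        if cv2.contourArea(c)>1500: print(nm,'cup','hole' if h[3]>=0 else 'out',circ(toplane(d,c,box,.022)))
# handle top face: top and side by brightness
for nm,d,box in (('top',t,(436,222,30,30)),('side',s,(380,130,25,30))):
    g=up(d,box); m=((g[:,:,2]>(200 if nm=='top' else 225))&(g[:,:,1]>150)&(g[:,:,0]<25)).astype(np.uint8)
    c=max(bigs(m)[0],key=cv2.contourArea); P=toplane(d,c,box,.105); r=cv2.minAreaRect((P*1e3).astype(np.float32)); print(nm,'drift',r)
# holder dark brown top
for nm,d,box in (('top',t,(415,212,50,52)),):
    g=up(d,box); m=((g[:,:,2]<140)&(g[:,:,1]>120)).astype(np.uint8)
    c=max(bigs(m)[0],key=cv2.contourArea); P=toplane(d,c,box,.05); print('holder',cv2.minAreaRect((P*1e3).astype(np.float32)))
E
```

```text
top bore (array([ 0.5294, -0.0061,  0.0252]), 0.0008)
side bore (array([ 0.5193, -0.0143,  0.0099]), 0.0024)
side bore (array([ 0.5452, -0.0085,  0.0099]), 0.0015)
top [155. 195. 219. 229.]
side [ 94. 130. 210. 228.]
top cup out (array([0.5065, 0.3284, 0.0301]), 0.0003)
top cup hole (array([0.5062, 0.3273, 0.0135]), 0.0004)
side cup out (array([0.5087, 0.3299, 0.0304]), 0.0012)
side cup hole (array([0.5052, 0.3347, 0.01  ]), 0.0017)
top drift ((475.90179443359375, -303.7513427734375), (21.357019424438477, 21.56610870361328), 43.379425048828125)
side drift ((476.981689453125, -303.4208068847656), (19.66942596435547, 24.09931755065918), 43.82898712158203)
holder ((475.9112854003906, -299.34521484375), (63.64408874511719, 71.66989135742188), 32.70726776123047)
```

```bash
cat >> h.py <<'E'
def q(deg): a=np.radians(deg)/2; return [np.cos(a),np.sin(a),0,0]   # tool x at deg; tool y at deg-90
def st(msg=''):
    o=get_obs(); print(msg,round(o['time_s'],2),np.round(o['position'],4),'F',np.round(o['wrist_force'],1),'w',round(o['gripper_width'],4),'g',round(o['grip_force'],1)); return o
E
python3 - <<'E'
from h import *
c=np.array([.5065,.3286]); 
for p,y in (((*c,.12),103),((*c,.027),13),((.5294,-.0062,.1),103),((.476,-.3036,.075),133.5),((.476,-.3036,.075),43.5),((.53,-.006,.15),43.5),((.53,-.006,.15),-46.5)):
    j=kinematics.solve_ik(p,q(y)); print(p,y,None if j is None else np.round(j,2))
print(bot.tcp_to_tips)
hand.move_gripper(.075,30)
bot.reach([*c,.10],q(13)); bot.servo_line([*c,.027],velocity=.25); st('down')
hand.move_gripper(.05,25); st('grip1'); hand.move_gripper(.075)
bot.servo_line([*c,.045],velocity=.2); bot.reach([*c,.045],q(103)); bot.servo_line([*c,.027],velocity=.2)
hand.move_gripper(.05,60); st('grip2')
bot.servo_line([*c,.13],velocity=.25); st('lift')
E
```

```text
(np.float64(0.5065), np.float64(0.3286), 0.12) 103 [ 0.57  0.47  1.78 -0.    0.89  0.35]
(np.float64(0.5065), np.float64(0.3286), 0.027) 13 [ 0.57  0.6   1.82 -0.    0.72  1.92]
(0.5294, -0.0062, 0.1) 103 [-0.01  0.4   1.96 -0.    0.78 -0.24]
(0.476, -0.3036, 0.075) 133.5 [-0.57  0.48  1.89 -0.    0.77 -1.33]
(0.476, -0.3036, 0.075) 43.5 [-0.57  0.48  1.89 -0.    0.77  0.24]
(0.53, -0.006, 0.15) 43.5 [-0.01  0.33  1.92 -0.    0.89  0.8 ]
(0.53, -0.006, 0.15) -46.5 [-0.01  0.33  1.92 -0.    0.89  2.37]
0.017
down 4.12 [0.5064 0.3282 0.0269] F [0.3 0.7 0.5] w 0.0752 g 0.0
grip1 4.44 [0.5077 0.3294 0.0291] F [-1.7 -0.2  8.2] w 0.0557 g 26.1
grip2 7.01 [0.5069 0.3289 0.0283] F [-2.2 -1.8  6.4] w 0.0546 g 61.6
lift 7.57 [0.5061 0.3283 0.1296] F [-0.3 -1.1 -2. ] w 0.0541 g 63.6
```

Run:
```python
from h import *
bot.reach([.5294,-.0062,.15],q(103)); st()
d=snap('side'); np.savez('side2.npz',**d)
x,y,w,h=290,110,90,120
cv2.imwrite('pics/c2.png',cv2.resize(d['frame'][y:y+h,x:x+w,::-1],None,fx=5,fy=5,interpolation=cv2.INTER_CUBIC))
```

```text
8.83 [ 0.5295 -0.0054  0.1496] F [ 0.2  0.1 -2. ] w 0.0541 g 63.6
```

View pics/c2.png

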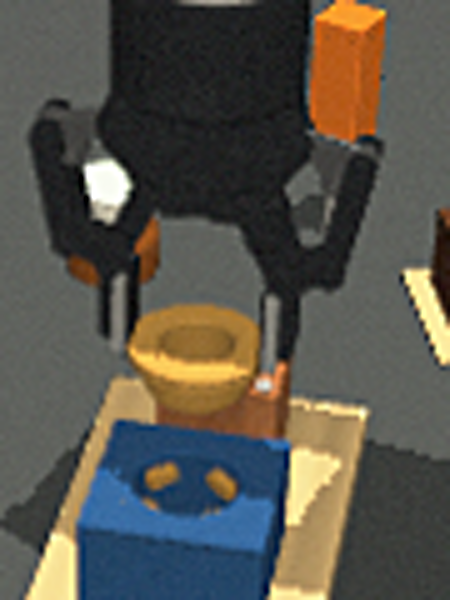

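The cup hangs level between the fingers, with flange around (195,345) in the crop and the bore open below at (190,490). I'll check its offset to the bore numerically in the side view.

Run:
```python
from h import *
d=dict(np.load('side2.npz')); s=dict(np.load('side1.npz'))
x,y,w,h=300,155,60,75;k=9
im=cv2.resize(d['frame'][y:y+h,x:x+w,::-1],None,fx=k,fy=k,interpolation=cv2.INTER_CUBIC)
th=np.linspace(0,2*np.pi,90)
def dr(c,r,z,col):
    P=proj(d,np.c_[c[0]+r*np.cos(th),c[1]+r*np.sin(th),np.full(90,z)]); 
    cv2.polylines(im,[np.int32(((P-[x,y])+.5)*k-.5)],True,col,1)
c=(.5295,-.0054)
dr(c,.029,.1433,(0,0,255)); dr(c,.016,.1433,(0,0,255)); dr(c,.029,.1373,(255,0,255)); dr((.5294,-.0062),.02275,.068,(0,255,0))
a=np.radians(13.1); R=np.array([[np.cos(a),-np.sin(a)],[np.sin(a),np.cos(a)]])
Q=np.array([[-1,-1],[1,-1],[1,1],[-1,1]])*.04@R.T+[.5294,-.0062]
P=proj(d,np.c_[Q,np.full(4,.068)]); cv2.polylines(im,[np.int32(((P-[x,y])+.5)*k-.5)],True,(0,255,0),1)
cv2.imwrite('pics/c3.png',im[:600])
# flange left/right extremes
g=up(d,(x,y,w,h)); m=cv2.inRange(g,(10,110,60),(35,255,255)); m[40*6:]=0
print([ (q0[0]/6+x,q0[1]/6+y) for q0 in cv2.boxPoints(cv2.minAreaRect(max(bigs(m)[0],key=cv2.contourArea)))])
```

```text
[(np.float32(309.33334), np.float32(170.83333)), (np.float32(359.83334), np.float32(170.83333)), (np.float32(359.83334), np.float32(194.83333)), (np.float32(309.33334), np.float32(194.83333))]
```

View pics/c3.png

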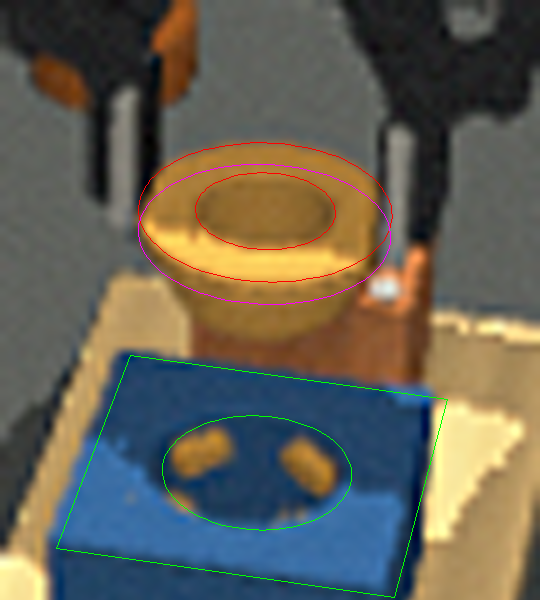

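The predicted hole and the cup's hole agree to within about 0.4 px, so the cup is centred on the TCP. The block outline may sit about 1 px left of prediction, so I'll measure the bore in the side view.

Run:
```python
from h import *
s=dict(np.load('side1.npz')); t=dict(np.load('top1.npz'))
box=(295,185,65,60); g=up(s,box)
b=cv2.inRange(g,(100,110,40),(125,255,255))
print('V hist',np.histogram(g[:,:,2][b>0],12))
for th in (110,120,130,140,150):
    m=((b>0)&(g[:,:,2]>th)).astype(np.uint8)
    cs,hi=bigs(m)
    for c,h in zip(cs,hi):
        A=cv2.contourArea(c)
        if A>4000:
            P=toplane(s,c,box,.068)
            if h[3]>=0: print(th,'hole',circ(P))
            else: print(th,'outer',cv2.minAreaRect((P*1e3).astype(np.float32)))
box=(295,185,60,60); g=up(t,box)
for sat in (90,110,140,170):
    m=cv2.inRange(g,(100,sat,40),(125,255,255)); cs,hi=bigs(m)
    for c,h in zip(cs,hi):
        if cv2.contourArea(c)>1500:
            P=toplane(t,c,box,.068); print(sat,circ(P) if h[3]>=0 else cv2.minAreaRect((P*1e3).astype(np.float32)))
```

```text
V hist (array([  239,   692,   797,  1951, 20691,  3842,   749,   712,  1051,
        3252, 15403,   645]), array([ 47. ,  58.5,  70. ,  81.5,  93. , 104.5, 116. , 127.5, 139. ,
       150.5, 162. , 173.5, 185. ]))
110 outer ((532.3541259765625, -7.169933319091797), (79.58170318603516, 82.50020599365234), 13.805512428283691)
110 hole (array([ 0.5321, -0.0059,  0.0224]), 0.0013)
120 outer ((532.5230712890625, -7.2752838134765625), (79.23760986328125, 81.54191589355469), 13.735084533691406)
120 hole (array([ 0.5322, -0.0061,  0.0228]), 0.001)
130 outer ((532.6898803710938, -7.558631896972656), (79.06269836425781, 80.91131591796875), 13.750325202941895)
130 hole (array([ 0.5323, -0.0063,  0.0232]), 0.0007)
140 outer ((532.826171875, -7.828163146972656), (78.76873779296875, 79.63599395751953), 13.549454689025879)
140 hole (array([ 0.5323, -0.0065,  0.0236]), 0.0006)
150 outer ((533.0846557617188, -8.082210540771484), (78.49425506591797, 78.82805633544922), 13.698535919189453)
150 hole (array([ 0.5324, -0.0067,  0.0242]), 0.0004)
90 ((529.4556884765625, -6.922698974609375), (76.66207122802734, 76.80148315429688), 13.677865028381348)
90 (array([ 0.5294, -0.0062,  0.0247]), 0.0007)
110 ((529.4024658203125, -6.979846954345703), (75.67378234863281, 75.43344116210938), 13.520459175109863)
110 (array([ 0.5294, -0.0061,  0.0252]), 0.0008)
140 ((529.3848876953125, -6.875755310058594), (73.50991821289062, 72.45435333251953), 13.538445472717285)
140 (array([ 0.5295, -0.006 ,  0.0264]), 0.0008)Traceback (most recent call last):
  File "<stdin>", line 17, in <module>
  File "h.py", line 26, in bigs
    cs,hi=cv2.findContours(m,mode,cv2.CHAIN_APPROX_NONE); return cs,hi[0]
                                                                    ~~^^^
TypeError: 'NoneType' object is not subscriptable
```

Run:
```python
from h import *
d=dict(np.load('side2.npz')); box=(317,167,26,22); g=up(d,box); v=g[:,:,2]
for th in (100,110,120,130,140):
    m=(v<th).astype(np.uint8)
    for c in bigs(m)[0]:
        P=toplane(d,c,box,.1433); r=circ(P) if len(c)>20 else None
        if cv2.contourArea(c)>1200: print(th,cv2.contourArea(c)/36,np.round(cv2.fitEllipse(c)[0],1)/6+box[:2],r)
print(v[::12,::12])
```

```text
100 69.66666666666667 [331.25       169.43333333] (array([ 0.5378, -0.0285,  0.0208]), 0.0059)
110 129.125 [329.26666667 177.63333333] (array([ 0.5342, -0.0184,  0.0304]), 0.0072)
120 136.20833333333334 [329.38333333 177.6       ] (array([ 0.5339, -0.0188,  0.0303]), 0.0075)
130 142.56944444444446 [329.55       177.43333333] (array([ 0.5337, -0.019 ,  0.0303]), 0.0077)
140 156.88888888888889 [328.68333333 178.91666667] (array([5.378e-01, 2.000e-04, 3.980e-02]), 0.0087)
[[ 24 110 101  96  99  97  99 100  99  93  97  99 100]
 [ 31 107  95  98  97  98  97  93  96  98  98  96 107]
 [ 24 104  96 100 134 139 142 144 125 106  97  96 111]
 [ 28 148 165 180 173 172 174 174 172 179 169 129 106]
 [153 177 169 173 162 155 161 156 160 165 170 175 147]
 [170 171 163 130 142 149 151 149 140 124 148 170 166]
 [169 154 153 122 143 149 151 148 142 132 130 169 159]
 [255 237 210 210 147 140 136 137 132 124 162 166 134]
 [137 243 255 253 255 240 236 233 239 240 213 179 125]
 [116 122 189 227 255 254 254 253 254 255 241 190 114]
 [206 149 131 142 145 182 173 184 175 164 140 133 176]]
```

Run:
```python
from h import *
x,y=.5308,-.0063
bot.servo_line([x,y,.1],velocity=.15); st()
for z in (.0975,.0962,.095,.094,.093,.092,.0915):
    bot.servo_line([x,y,z],velocity=.05); o=st()
    if o['wrist_force'][2]>9: break
```

```text
9.37 [ 0.5308 -0.0057  0.0999] F [-0.3  0.9 -1.5] w 0.0539 g 63.6
 9.62 [ 0.5313 -0.0062  0.0982] F [-0.6 -0.7 -2. ] w 0.0539 g 63.6
 9.87 [ 0.5308 -0.0063  0.0964] F [ 0.5  0.5 -1.8] w 0.0541 g 63.6
 10.12 [ 0.5309 -0.0063  0.095 ] F [-0.1  0.  -1.6] w 0.0541 g 63.6
 10.37 [ 0.531  -0.0063  0.094 ] F [ 0.4 -0.8 -0.6] w 0.0539 g 63.7
 10.62 [ 0.5313 -0.0064  0.0932] F [ 2.  -1.3 -0.5] w 0.0543 g 63.8
 10.87 [ 0.5315 -0.0064  0.0923] F [ 3.  -2.3  1.9] w 0.054 g 64.0
 11.12 [ 0.5315 -0.0064  0.0919] F [ 2.7 -3.   4.8] w 0.0543 g 64.1
```

Run:
```python
from h import *
x,y,z=.532,-.0071,.0915
for i in range(7):
    bot.servo_line([x,y,z],velocity=.05); o=st(f'{x:.4f} {y:.4f} {z:.4f}'); F=o['wrist_force']
    x+=np.clip(.00025*F[0],-.0006,.0006); y+=np.clip(.00025*F[1],-.0006,.0006)
    if F[2]<3.5: z-=.0008
    elif F[2]>8: z+=.0005
    if o['position'][2]<.0895: break
```

```text
0.5320 -0.0071 0.0915 11.37 [ 0.5316 -0.007   0.0911] F [ 2.5 -1.8  0. ] w 0.0538 g 63.7
0.5326 -0.0075 0.0907 11.62 [ 0.5319 -0.0073  0.0904] F [-0.3  1.  -0.9] w 0.0541 g 63.9
0.5325 -0.0073 0.0899 11.87 [ 0.532  -0.0073  0.0902] F [-1.8 -0.3  7. ] w 0.0539 g 64.5
0.5321 -0.0074 0.0899 12.12 [ 0.5319 -0.0073  0.0902] F [-0.8 -0.2  7.2] w 0.0542 g 64.3
0.5319 -0.0074 0.0899 12.37 [ 0.5319 -0.0073  0.0902] F [-0.7  1.1  5.2] w 0.0543 g 64.2
0.5317 -0.0071 0.0899 12.62 [ 0.5318 -0.0072  0.0902] F [-0.8 -0.3  4.9] w 0.0539 g 64.2
0.5315 -0.0072 0.0899 12.87 [ 0.5318 -0.0072  0.0902] F [0.8 0.1 5.4] w 0.054 g 64.2
```

Run:
```python
from h import *
hand.move_gripper(.072); bot.servo_line([.5318,-.0072,.16],velocity=.25); st('released')
hand.move_gripper(.05,80)
p=[.4772,-.3038]
bot.reach([*p,.15],q(133.5)); bot.servo_line([*p,.075],velocity=.2); st('at drift')
hand.move_gripper(.0,80); o=st('grip')
d=snap('top'); np.savez('top3.npz',**d); d=snap('side'); np.savez('side3.npz',**d)
box=(295,185,60,60); x,y,w,h=box
t=dict(np.load('top3.npz'))
a=cv2.resize(t['frame'][y:y+h,x:x+w,::-1],(480,480)); x,y,w,h=(290,165,70,105)
b=cv2.resize(d['frame'][y:y+h,x:x+w,::-1],(320,480))
cv2.imwrite('pics/c4.png',np.hstack([a,b]))
```

```text
released 13.62 [ 0.5321 -0.0072  0.1608] F [-0.4  0.3  0.2] w 0.072 g 0.0
at drift 15.64 [ 0.4777 -0.3032  0.0753] F [0.3 0.2 0.5] w 0.0501 g 0.0
grip 16.01 [ 0.4782 -0.3043  0.0766] F [-0.4  2.6  6.4] w 0.0211 g 78.0
```

View pics/c4.png

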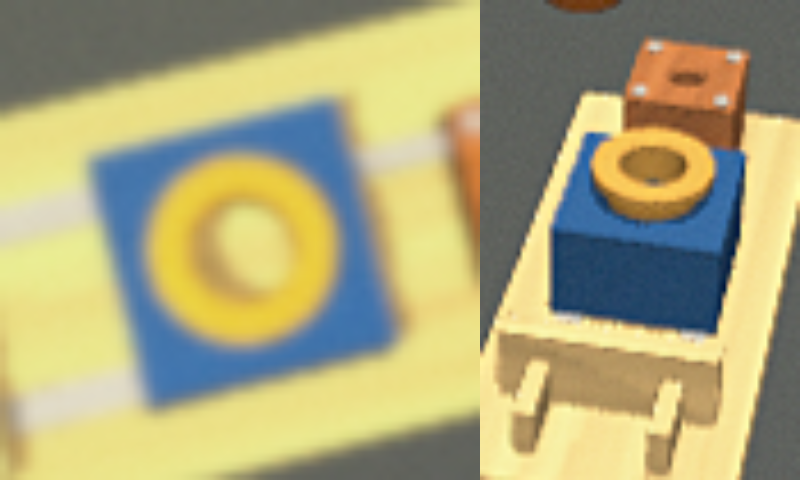

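The cup stands level in the bore on its shoes, at (243,248) in the top crop, and the drift is gripped. Now the first tap round.

```bash
cat >> h.py <<'E'
NOSE=.0716; C=np.array([.5319,-.0072]); TOP=.084; ANG=np.radians(13.4+np.array([45,225,135,315]))
def tap(i,depth,r=.0225,v=.05,lift=.004,hov=None):
    xy=C+r*np.array([np.cos(ANG[i]),np.sin(ANG[i])]); z=TOP+NOSE
    hv=z-depth+.003+lift if hov is None else hov
    p=get_obs()['position']
    if np.hypot(*(p[:2]-xy))>.002: bot.servo_line([*xy,hv],velocity=.12)
    bot.servo_line([*xy,z-depth],velocity=v); o=st(f'tap{i} {depth*1e3:.1f} cmd {z-depth:.4f}')
    return xy,hv,o
def lift(xy,hv): bot.servo_line([*xy,hv],velocity=.12)
E
python3 - <<'E'
from h import *
o=get_obs()['position']
bot.servo_line([*o[:2],.15],velocity=.25); st('lifted')
bot.reach([*C,.172],q(133.5)); st()
for i in range(4):
    for dp in (-.001,.0005,.0015):
        xy,hv,o=tap(i,dp,hov=.162)
        if o['wrist_force'][2]>14: break
    lift(xy,.162)
E
```

```text
lifted 16.56 [ 0.4785 -0.3046  0.1512] F [ 0.   0.7 -0.7] w 0.0212 g 80.1
 17.72 [ 0.5317 -0.008   0.1715] F [ 0.6  0.3 -0.9] w 0.0208 g 80.1
tap0 -1.0 cmd 0.1566 18.33 [0.5433 0.0116 0.1563] F [ 0.  -0.1 -1.8] w 0.0211 g 80.1
tap0 0.5 cmd 0.1551 18.58 [0.5438 0.0118 0.1553] F [-0.2  0.5 -0.6] w 0.0214 g 80.3
tap0 1.5 cmd 0.1541 18.83 [0.5442 0.0121 0.1546] F [0.  1.  4.9] w 0.0211 g 81.0
tap1 -1.0 cmd 0.1566 19.87 [ 0.52   -0.0259  0.1561] F [-0.3  0.7 -0.5] w 0.0211 g 80.1
tap1 0.5 cmd 0.1551 20.12 [ 0.5203 -0.0262  0.1552] F [-0.9  0.6  0.6] w 0.0212 g 80.4
tap1 1.5 cmd 0.1541 20.37 [ 0.5202 -0.0265  0.1545] F [-2.9 -2.   5.7] w 0.0213 g 81.0
tap2 -1.0 cmd 0.1566 21.29 [0.5125 0.0042 0.1561] F [ 0.7  0.4 -0.4] w 0.0213 g 80.1
tap2 0.5 cmd 0.1551 21.54 [0.5129 0.0044 0.1552] F [ 0.5 -0.4  0.1] w 0.0212 g 80.4
tap2 1.5 cmd 0.1541 21.79 [0.5128 0.0046 0.1544] F [-1.3  0.3  4.3] w 0.0212 g 81.1
tap3 -1.0 cmd 0.1566 22.82 [ 0.5502 -0.0187  0.1561] F [ 0.6 -0.2 -1.3] w 0.0212 g 80.1
tap3 0.5 cmd 0.1551 23.07 [ 0.551  -0.0189  0.1553] F [0.4 0.2 0. ] w 0.0215 g 80.5
tap3 1.5 cmd 0.1541 23.32 [ 0.5515 -0.0191  0.1545] F [-0.3  0.5  5.6] w 0.0213 g 80.5
```

Run:
```python
from h import *
for dp in (.0034,.0056):
    for i in range(4):
        xy,hv,o=tap(i,dp,v=.03)
        lift(xy,hv)
bot.servo_line([*(C+[-.0,-.06]),.19],velocity=.3)
d=snap('side'); t=snap('top'); st()
x,y,w,h=(295,185,60,60); a=cv2.resize(t['frame'][y:y+h,x:x+w,::-1],(400,400)); x,y,w,h=(290,165,70,70)
cv2.imwrite('pics/c5.png',np.hstack([a,cv2.resize(d['frame'][y:y+h,x:x+w,::-1],(400,400))]))
```

```text
tap0 3.4 cmd 0.1522 24.38 [0.5453 0.0121 0.153 ] F [1.3 3.4 6.4] w 0.021 g 81.1
tap1 3.4 cmd 0.1522 25.53 [ 0.5205 -0.0267  0.1525] F [-2.5 -5.4  7.1] w 0.021 g 81.3
tap2 3.4 cmd 0.1522 26.58 [0.5127 0.0043 0.1521] F [-1.2  0.7  3.9] w 0.0213 g 80.9
tap3 3.4 cmd 0.1522 27.74 [ 0.5515 -0.019   0.1525] F [ 1.9 -1.7  3.3] w 0.0213 g 80.8
tap0 5.6 cmd 0.1500 28.79 [0.5452 0.0121 0.1507] F [0.5 4.7 6.4] w 0.0211 g 81.1
tap1 5.6 cmd 0.1500 29.95 [ 0.5205 -0.0267  0.1502] F [-2.7 -5.6  6.7] w 0.0211 g 81.3
tap2 5.6 cmd 0.1500 31.0 [0.5128 0.0043 0.1499] F [-1.5  1.5  2.5] w 0.0211 g 80.9
tap3 5.6 cmd 0.1500 32.16 [ 0.5515 -0.019   0.1503] F [ 1.5 -1.4  3. ] w 0.021 g 80.8
 32.87 [ 0.5316 -0.0668  0.1895] F [-1.   0.8 -1.6] w 0.021 g 80.3
```

View pics/c5.png

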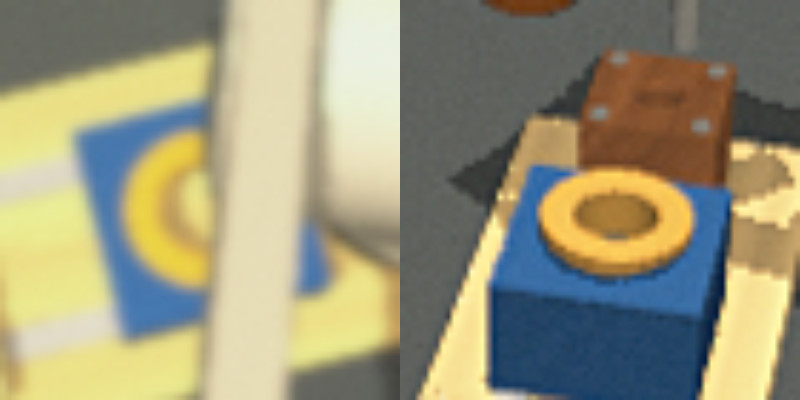

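The cup is going down level, with the flange around (617,215) in the right crop and a gap still below it. Continuing.

Run:
```python
from h import *
for dp in (.0078,.0098,.0118):
    for i in range(4):
        xy,hv,o=tap(i,dp,v=.03,lift=.002)
        lift(xy,hv)
bot.servo_line([*(C+[.0,-.06]),.19],velocity=.3)
d=snap('side'); st(); np.savez('side6.npz',**d)
x,y,w,h=(290,165,70,70)
cv2.imwrite('pics/c6.png',cv2.resize(d['frame'][y:y+h,x:x+w,::-1],(560,560),interpolation=cv2.INTER_CUBIC))
```

```text
tap0 7.8 cmd 0.1478 34.07 [0.545  0.0119 0.1488] F [1.  3.3 5.9] w 0.0212 g 81.0
tap1 7.8 cmd 0.1478 35.16 [ 0.5206 -0.0267  0.1482] F [-3.1 -4.8  6.3] w 0.0212 g 81.3
tap2 7.8 cmd 0.1478 36.14 [0.5129 0.0043 0.1479] F [-0.6  1.4  4.3] w 0.0209 g 81.0
tap3 7.8 cmd 0.1478 37.23 [ 0.5514 -0.019   0.1482] F [ 1.6 -2.   2.7] w 0.0213 g 80.8
tap0 9.8 cmd 0.1458 38.22 [0.5451 0.0121 0.1466] F [0.3 2.8 6.6] w 0.0212 g 81.1
tap1 9.8 cmd 0.1458 39.31 [ 0.5206 -0.0267  0.1461] F [-2.2 -4.5  7.7] w 0.0215 g 81.4
tap2 9.8 cmd 0.1458 40.29 [0.5129 0.0043 0.1459] F [-1.3  1.7  4.3] w 0.0207 g 81.0
tap3 9.8 cmd 0.1458 41.38 [ 0.5513 -0.0189  0.1461] F [ 0.6 -2.   2.9] w 0.0214 g 80.8
tap0 11.8 cmd 0.1438 42.37 [0.5448 0.0118 0.1454] F [-2.9  2.5 16.2] w 0.0215 g 82.5
tap1 11.8 cmd 0.1438 43.46 [ 0.5212 -0.0264  0.1453] F [-5.7 -3.  19.5] w 0.0213 g 82.9
tap2 11.8 cmd 0.1438 44.44 [0.5136 0.0042 0.1453] F [-6.2  1.9 19.5] w 0.0207 g 82.9
tap3 11.8 cmd 0.1438 45.53 [ 0.551  -0.0188  0.1454] F [-3.9 -1.9 17. ] w 0.0213 g 82.6
 46.2 [ 0.5316 -0.0672  0.1897] F [-0.2 -0.7 -1. ] w 0.0212 g 80.1
```

View pics/c6.png

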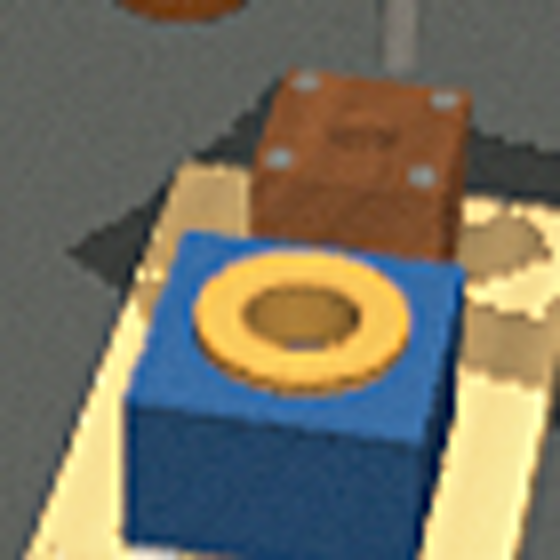

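All four sides now meet firm resistance of 16–19 N at the same height, and the flange at (303,320) sits flat on the carriage. Next is the catch.

Run:
```python
from h import *
K=np.array([.5549,-.1045]); N=.0714
bot.servo_line([*K,.073+N],velocity=.2); st('above')
ok=True
for nz in (.063,.055,.048):
    bot.servo_line([*K,nz+N],velocity=.08); o=st(f'nose {nz}')
    if o['wrist_force'][2]>4: ok=False;break
    F=o['wrist_force']
if ok:
    for nz in (.040,.0355):
        bot.servo_line([*K,nz+N],velocity=.06); o=st(f'nose {nz}')
    bot.dwell(.3); bot.servo_line([*K,.09+N],velocity=.25)
    o=st('out'); d=snap('side'); np.savez('side7.npz',**d)
    x,y,w,h=(280,165,80,100); cv2.imwrite('pics/c7.png',cv2.resize(d['frame'][y:y+h,x:x+w,::-1],(440,550),interpolation=cv2.INTER_CUBIC))
```

```text
above 46.67 [ 0.5542 -0.1039  0.1434] F [ 0.8  0.8 -0.9] w 0.0209 g 80.1
nose 0.063 46.94 [ 0.5545 -0.1038  0.1344] F [ 0.1  0.5 -1.2] w 0.021 g 80.1
nose 0.055 47.19 [ 0.5545 -0.1043  0.1261] F [-0.7 -0.5 -1.2] w 0.021 g 80.1
nose 0.048 47.44 [ 0.5545 -0.1045  0.1189] F [ 0.2 -0.2 -1. ] w 0.021 g 80.1
nose 0.04 47.73 [ 0.555  -0.1045  0.1112] F [-0.1 -0.  -0.8] w 0.0211 g 80.2
nose 0.0355 47.98 [ 0.555  -0.1046  0.1071] F [-1.5  0.1  4.9] w 0.0211 g 80.8
out 48.64 [ 0.5554 -0.1045  0.162 ] F [-0.5 -0.4 -1.1] w 0.0212 g 80.2
```

View pics/c7.png

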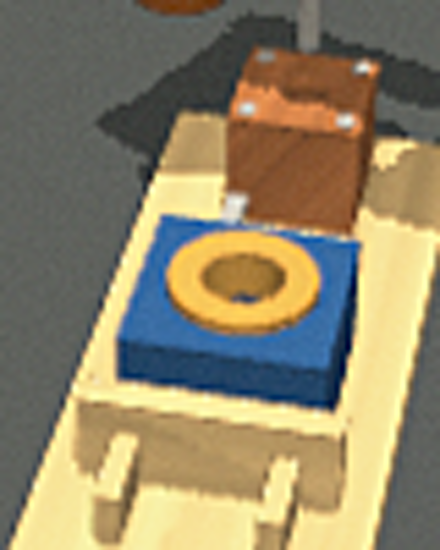

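The carriage has sprung out against its stop, with the cup flat at (243,280). Now I return the drift.

Run:
```python
from h import *
S=np.array([.4783,-.3044]); N=.0714
bot.reach([*S,.165],q(133.5)); bot.servo_line([*S,.053+N],velocity=.2); st('above')
ok=True
for nz in (.044,.030,.012):
    bot.servo_line([*S,nz+N],velocity=.12); o=st(f'nose {nz}')
    if o['wrist_force'][2]>5: ok=False;break
if ok:
    for nz in (.0065,.0052):
        bot.servo_line([*S,nz+N],velocity=.05); o=st(f'nose {nz}')
```

```text
above 49.91 [ 0.4784 -0.3029  0.1239] F [0.5 0.2 0.1] w 0.0209 g 80.4
nose 0.044 50.16 [ 0.4785 -0.304   0.1158] F [-0.5 -0.8 -0.5] w 0.0212 g 80.4
nose 0.03 50.42 [ 0.478  -0.3042  0.1013] F [ 0.2 -0.3 -0.9] w 0.0212 g 80.4
nose 0.012 50.73 [ 0.4781 -0.3043  0.0833] F [-0.1 -0.7 -1.4] w 0.0212 g 80.3
nose 0.0065 50.98 [ 0.4784 -0.3044  0.078 ] F [-0.9  0.3 -0.9] w 0.0212 g 80.3
nose 0.0052 51.23 [ 0.4784 -0.3044  0.0767] F [ 0.9 -1.1 -0.9] w 0.021 g 80.4
```

Run:
```python
from h import *
S=[.4783,-.3044]
bot.servo_line([*S,.0758],velocity=.05); st()
hand.move_gripper(.045); bot.servo_line([*S,.17],velocity=.2); st('clear')
bot.reach([.33,-.45,.25],q(133.5)); bot.dwell(.4)
d=snap('side'); t=snap('top'); st()
x,y,w,h=(270,120,150,140); a=cv2.resize(d['frame'][y:y+h,x:x+w,::-1],(450,420)); x,y,w,h=(420,205,50,60); b=cv2.resize(t['frame'][y:y+h,x:x+w,::-1],(350,420))
cv2.imwrite('pics/c8.png',np.hstack([a,b]))
```

```text
51.48 [ 0.4784 -0.3044  0.0766] F [-2.   2.2  7.8] w 0.0211 g 81.9
clear 52.47 [ 0.4779 -0.3041  0.1693] F [-0.1 -0.8  0.4] w 0.0451 g 0.0
 53.86 [ 0.3303 -0.4498  0.25  ] F [ 0.  -0.4 -0.3] w 0.0451 g 0.0
```

View pics/c8.png

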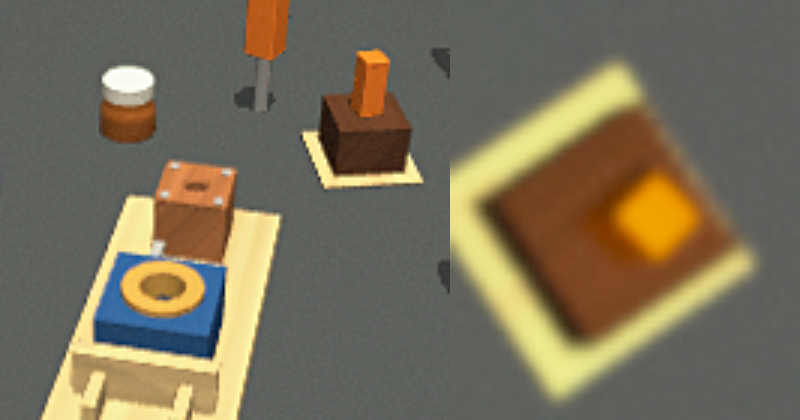

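The drift stands in the brown holder at (370,85), the cup is home and the carriage is at its stop.

```bash
python3 -c "
from h import *
print(hand_in())"
```

```text
the job is handed in; nothing more can be done
None
```

The job is handed in at about 54 s: the cup is home on the carriage, the catch is tripped with the carriage out at its stop, and the drift is standing back in its holder.

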